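Seal the drip-waterer's tank and start its pump

ROBOT

A 6-joint arm with a two-finger parallel gripper is mounted at the origin on a cart in front of the work surface, level with it; the furniture and walls round the work are solid. World frame = base frame: x ahead of the robot, y to its left, z up, the work surface at z = 0. Lengths are in m, angles in rad, forces in N, time in s.
With the tool pointing down it reaches from about 0.375 to 0.825 m from the base axis. Payload 5.5 kg.
Tool frame: the origin (TCP) lies at the very end of the fingers, on their centre line; the grasp point (between the pads) lies 19 mm behind it; z points along the fingers, y is the line along which they close (so a half turn about z gives the same grasp; the last joint's range is limited). The gripper opens to 85 mm and grips with 20 to 120 N. Pads are 22 mm wide; open, the fingers measure 114 mm over their backs; the gripper's body (76 mm by 85 mm) begins 54 mm behind the grasp point. The pads swing forward as they close: fully open they stand 13 mm farther back than shut.
Start: joints at [-1.242, 0.314, -0.047, 1.21, 0, 1.571], TCP at [0.194, -0.568, 0.196] pointing down, gripper open.
Joint ranges: [-2.67, 2.67], [-0.69, 1.73], [-1.03, 1.25], [-2.08, 2.16], [-1.42, 1.45], [-3.14, 3.14]. Speed limits (rad/s): [2.39, 2.39, 3.01, 3.14, 3.14, 3.14].

INTERFACE

Orientations are given as a unit quaternion [w, x, y, z].
In Python, from workcell import robot gives the robot as it stands. Calls block until the motion is done:
- robot.move_ptp(position, orientation): joint-space move of the TCP to a pose.
- robot.move_straight(position, frame=None, velocity=0.15): straight line of the TCP; frame=None keeps the orientation; velocity is the mean speed in m/s.
- robot.move_joints(angles): joint-space move.
- robot.move_gripper(opening, strength=None): opening from 0.0 (shut) to 1.0 (fully open); strength is the grip in N (None keeps the last); returns when the fingers have stopped.
- robot.dwell(seconds).
- robot.solve_ik(position, orientation): joint angles nearest the present ones, or None.
- robot.get_image(name): name is "scene" or "top" or "wrist"; returns (picture, depth): 420x560x3 uint8, blue, green, red; 420x560 float32, m along the optical axis (not along the pixel's ray), 0 where there is no reading.
- robot.calibration(name): a dict with "camera_matrix" (3x3 intrinsics, pixels), "dist_coeffs" ([k1, k2, p1, p2, k3] as OpenCV has them; the pictures are not rectified), "rvec" (rotation vector, rad) and "tvec" (3), from world to camera coordinates, as OpenCV has them. Camera axes: x right, y down, z forward; pixel columns grow to the right and rows downward; lengths in m; the calibration is good to about 2 mm. A picture is of the moment at which its call begins: read the wrist's pose just before it. calibration takes no time and is no camera call; for the wrist camera it gives the pose at the moment of the call.
A pose or a line that the arm cannot do raises robot.Unreachable and nothing moves.
- robot.close_job(): hands the job in; it is judged then, once.
Readings, each from a call of its own:
- robot.current_time(): time.
- robot.current_q(): joint angles.
- robot.current_joint_velocities(): joint speeds.
- robot.current_tau(): joint torques, N m.
- robot.current_eef_pos(): TCP position.
- robot.current_tool_rot(): TCP orientation.
- robot.current_contact_force(): force on the tool from outside, world axes, zero at the start.
- robot.current_torque(): the same for the moment, N m.
- robot.current_finger_gap(): opening from 0.0 (shut) to 1.0 (fully open).
- robot.current_grasp_force(): force on a finger pad.
Only numpy, scipy, OpenCV 4.12 (cv2) and the standard library are available. Lean on these libraries where they do the work, as an engineer would, in place of code of your own. Each camera call takes 0.05 s, during which the arm holds its last target. There are 200 camera calls.

TASK

The plant-watering unit on the desk has just been refilled. Screw its filler cap down clockwise until the ratchet in the cap clicks over and slips, so that the tank will hold pressure; then swing the clear splash guard up and open, flip the pump switch under it on, and lower the guard fully shut again. Do not knock over or shove the tumbler, the mug or the jar that stand round the unit.

Things in the scene. Friction and masses are not known exactly. Their poses are not given: they have to be found in the camera images.
- water_unit: the plant-watering unit, a white box with a light grey deck, 140 mm (x) by 210 mm (y) by 90 mm high to the deck; it cannot move. Origin: centre of its underside, on the desk; its front (blue gauge, vents) faces its -x. In this frame the black filler cap's axis is at x 0, y +50 mm, the pump switch with its clear guard at x 0, y -57 mm. Hose barbs stick 18 mm out of its -y end.
- cap_grip (a point): centre of the upright grip bar on the black filler cap; the frame turns and sinks with it. The bar is 46 mm long (its x), 12 mm thick (its y), 28 mm tall (14 mm above and below this point) and stands on a fluted round cap 58 mm across, whose top is 14 mm and lower edge 32.5 mm below this point. z is the screw axis, upright. Turned anticlockwise it unscrews; it stays where it is left.
- cap_thread (a joint): how far the cap's screw sleeve is turned clockwise (seen from above), rad: 2.8 is fully tight; it starts between 0.3 and 1.7. It turns against about 0.12 N m and sinks 1.5 mm a radian, hiding the orange ring on the neck when tight. When tight, cap_grip is 39 mm above the deck.
- cap_shell (a joint): how far the cap's shell, with its bar, has slipped clockwise on the sleeve, rad. Once the sleeve is tight the shell winds up the ratchet to about 0.33 N m, then clicks over one tooth; it rests at 0, then 0.39 more for each click. More clicks do no harm. The bar's total turn is cap_thread + cap_shell. At a click the sleeve may spring back by up to 0.1 rad.
- guard_grip (a point): midway between the two black thumb pads on the sides of the clear splash guard; turns with the guard. The pads are discs 17 mm across, outer faces 49 mm apart along the unit's y. Shut, this point is 47 mm in front of the hinge axis, 18 mm above it, 23 mm above the deck. The guard is a hollow cover 62 mm (x) by 44 mm (y) by 34 mm high, open below, with a small lip at the top of its front wall.
- guard_hinge (a point): the guard's hinge axis, along the unit's y, 31 mm behind the switch and 5 mm above the deck; fixed to the unit, axes as the unit's.
- guard (a joint): the guard's angle, rad: 0 shut, 1.5 fully open (front edge swung up and to the rear). Its stiff hinge (0.03 N m) lets it stay at any angle where it is left.
- switch_tip (a point): a point on the axis of the pump switch's metal bat lever, 20 mm from its pivot and 4 mm short of the end; the lever is 9 mm thick there. The pivot is 9 mm above the deck. Under the shut guard the lever leans 0.3 rad from upright: towards the unit's front (red dot) when off, towards its rear (green dot) when on.
- pump_switch (a joint): the switch lever's angle, rad: 0 off, 0.6 on; it snaps over at 0.3 (about 4 N at the tip).
- tumbler_mid (a point): bystander: the tall light pink tumbler with a side handle, 99 by 143 (handle along its y) by 239 mm high; this point is 120 mm up its centre line.
- mug_mid (a point): bystander: the blue mug, 82 by 117 (handle along its y) by 91 mm high; this point is 45 mm up its centre line.
- jar_mid (a point): bystander: the white lidded jar, 85 mm across, 113 mm high; this point is 56 mm up its centre line.

How it is judged:
By the outcome, as a careful person would: the job done as asked, in the order asked, and still so for the second after the job is handed in, with the robot touching nothing.
It also fails if it takes over 72 s, if anything falls off the work surface, if the arm or the gripper's body presses on something with over 40 N, if the wrist force passes 120 N, or if a joint passes its speed limit or range.

## Working session

There is one attempt and no reset: what is moved stays moved. The work goes in short steps, each a Python script; the robot and the scene stay as the last script left them, time stands still between calls to the robot, and variables do not carry over. Pictures are saved under pics/ and viewed, at most 10 in all, crops included, and the job is handed in when it is done.

```bash
mkdir -p pics; ls; python3 - <<'E'
from workcell import robot
import cv2,numpy as np
for n in("scene","top"):
    im,d=robot.get_image(n); cv2.imwrite(f"pics/{n}0.png",im); np.save(f"pics/{n}0.npy",d)
    c=robot.calibration(n); print(n,c)
print(robot.current_time(),robot.current_tool_rot())
E
```

```text
pics
scene {'camera_matrix': array([[467.89784928,   0.        , 279.64729428],
       [  0.        , 467.89784928, 205.42308201],
       [  0.        ,   0.        ,   1.        ]]), 'dist_coeffs': array([0.0326944, 0.       , 0.       , 0.       , 0.       ]), 'rvec': array([ 0.77474503, -2.64361717,  1.0305512 ]), 'tvec': array([0.57682074, 0.14868246, 1.12295342])}
top {'camera_matrix': array([[534.72546734,   0.        , 279.05126075],
       [  0.        , 534.72546734, 216.80137164],
       [  0.        ,   0.        ,   1.        ]]), 'dist_coeffs': array([0.03217569, 0.        , 0.        , 0.        , 0.        ]), 'rvec': array([ 2.16276353, -2.10576168,  0.16147485]), 'tvec': array([0.24789416, 0.52629898, 1.07639591])}
0.1 [-8.02572781e-04  9.86515409e-01  1.63666390e-01 -1.28002664e-04]
```

View pics/top0.png

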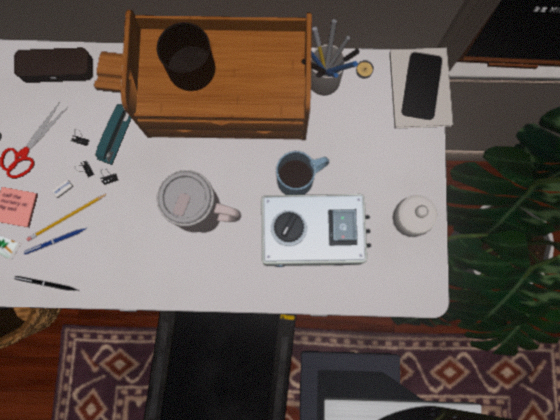

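View pics/scene0.png

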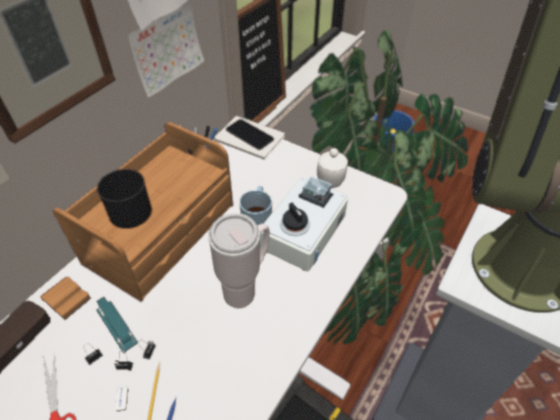

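Top view: the unit spans about (262–367, 195–265), with the cap at (288,227) and the guard at (343,227). The mug is at (296,172), the jar at (415,215) and the tumbler at (187,200). Next I'll enlarge it.

```bash
cat > h.py <<'E'
import cv2,numpy as np
from workcell import robot
def ray(n,uv,c=None):
    c=c or robot.calibration(n)
    R,_=cv2.Rodrigues(c["rvec"]); t=np.ravel(c["tvec"])
    p=cv2.undistortPoints(np.array(uv,float).reshape(-1,1,2),c["camera_matrix"],c["dist_coeffs"]).reshape(-1,2)
    return -R.T@t, np.c_[p,np.ones(len(p))]@R   # centre, directions (depth-scaled)
def at_z(n,uv,z,c=None):
    o,d=ray(n,uv,c); return o+d*((z-o[2])/d[:,2])[:,None]
def proj(n,P,c=None):
    c=c or robot.calibration(n)
    return cv2.projectPoints(np.array(P,float).reshape(-1,1,3),np.array(c["rvec"]),np.array(c["tvec"]),c["camera_matrix"],c["dist_coeffs"])[0].reshape(-1,2)
E
python3 - <<'E'
from h import *
im=cv2.imread("pics/top0.png"); cr=im[180:280,250:383]
cv2.imwrite("pics/crop0.png",cv2.resize(cr,None,fx=6,fy=6,interpolation=cv2.INTER_CUBIC))
d=np.load("pics/top0.npy")
for uv in [(315,227),(288,227),(315,205),(343,227),(270,255)]:
    o,r=ray("top",[uv]); print(uv,d[uv[1],uv[0]],o+r[0]*d[uv[1],uv[0]])
print(at_z("top",[(288,227),(343,227),(262,195),(367,195),(262,265),(367,265)],.09))
E
```

```text
(315, 227) 1.0664827 [0.49299543 0.18911718 0.09129417]
(288, 227) 1.0111749 [0.48376838 0.24330324 0.14641194]
(315, 205) 1.0725269 [0.53739583 0.1899131  0.09231604]
(343, 227) 1.028589 [0.48909724 0.13748942 0.128497  ]
(270, 255) 1.0615909 [0.43501844 0.27724877 0.08787508]
[[0.49175934 0.24292435 0.09      ]
 [0.49465588 0.13323939 0.09      ]
 [0.55554698 0.29695453 0.09      ]
 [0.56099142 0.08557112 0.09      ]
 [0.41465123 0.29239786 0.09      ]
 [0.42027197 0.08544724 0.09      ]]
```

View pics/crop0.png

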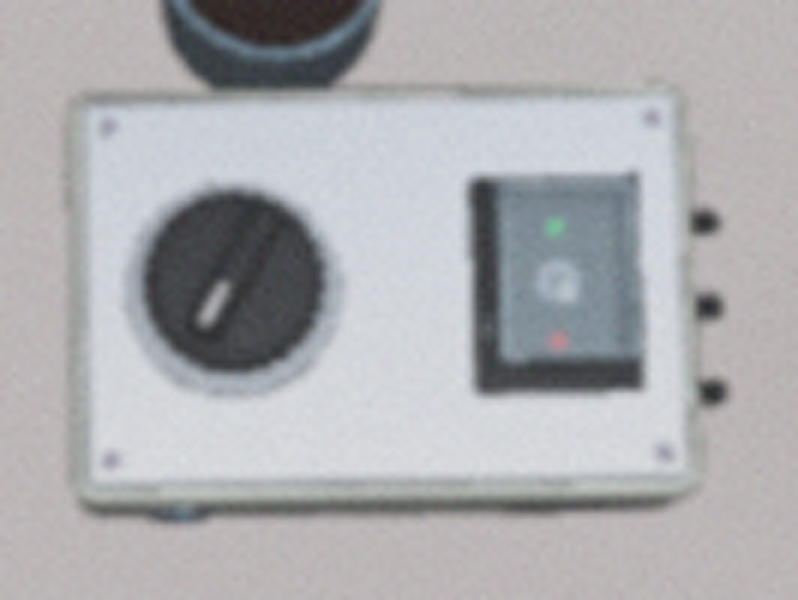

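```bash
python3 - <<'E'
from h import *
s=np.array([(108,127),(652,118),(112,460),(664,453)])/6+[250,180]-0.4
P=at_z("top",s,.09); c=P.mean(0); v=(P[0]+P[2]-P[1]-P[3])/2; u=(P[0]+P[1]-P[2]-P[3])/2
print(P,c,np.arctan2(-v[0],v[1]),np.arctan2(u[1],u[0]))
b=at_z("top",np.array([(207,325),(262,215)])/6+[250,180]-.4,.146); e=b[1]-b[0];print("bar",b,np.arctan2(e[1],e[0]))
print("tumbler",at_z("top",[(187,198),(238,213)],.23),"mug",at_z("top",[(296,173)],.09),"jar",at_z("top",[(415,214)],.11))
from scipy.spatial.transform import Rotation as Ro
# viewing pose, tool down, tool x/y as start
p=[.44,.19,.40]
q=robot.current_tool_rot()
print(Ro.from_quat(q,scalar_first=True).as_matrix().round(2))
robot.move_straight([.194,-.568,.33])
for yaw in (-1.57,0,1.57):
    qq=(Ro.from_euler('z',yaw)*Ro.from_euler('x',np.pi)).as_quat(scalar_first=True)
    print(yaw,robot.solve_ik(p,qq))
E
```

```text
[[0.54400725 0.28529794 0.09      ]
 [0.55179443 0.10306843 0.09      ]
 [0.43223084 0.28055052 0.09      ]
 [0.43944681 0.09872671 0.09      ]] [0.49186983 0.1919109  0.09      ] 0.041188107753976154 0.04053182775649715
bar [[0.470737   0.25034396 0.146     ]
 [0.50625371 0.23385186 0.146     ]] -0.4347211022009837
tumbler [[0.51849219 0.42168807 0.23      ]
 [0.4942477  0.33149434 0.23      ]] mug [[0.60283365 0.22941506 0.09      ]] jar [[ 0.52124393 -0.00513459  0.11      ]]
[[ 0.95  0.32 -0.  ]
 [ 0.32 -0.95  0.  ]
 [ 0.   -0.   -1.  ]]
-1.57 [ 0.40763151  0.08145367  0.12641056  1.61575322  0.         -1.16396115]
0 [ 0.40763151  0.08145367  0.12641056  1.61575322  0.         -2.73396115]
1.57 [0.40763151 0.08145367 0.12641056 1.61575322 0.         1.97922416]
```

```bash
cat >> h.py <<'E'
from scipy.spatial.transform import Rotation as Ro
U=np.array([.4919,.1919,0]); YAW=.041
def W(x,y,z): return U+Ro.from_euler('z',YAW).apply([x,y,z])
def Q(yaw): return (Ro.from_euler('z',yaw)*Ro.from_euler('x',np.pi)).as_quat(scalar_first=True)
def st(s=""): print(s,"t%.2f"%robot.current_time(),np.round(robot.current_eef_pos(),4),"F",np.round(robot.current_contact_force(),1),"M",np.round(robot.current_torque(),2),"gap%.3f"%robot.current_finger_gap(),"gf%.0f"%robot.current_grasp_force())
E
python3 - <<'E'
from h import *
robot.move_ptp(W(-.03,.02,.34),Q(-.435)); st(); print(robot.current_q().round(3) if hasattr(robot.current_q(),'round') else robot.current_q())
c=robot.calibration("wrist"); im,d=robot.get_image("wrist"); cv2.imwrite("pics/w1.png",im); np.save("pics/w1.npy",d)
import pickle; pickle.dump(c,open("pics/w1.pkl","wb"))
print("cam pos",ray("wrist",[(280,210)],c)[0])
E
```

```text
t4.36 [0.4613 0.2103 0.34  ] F [ 0.1 -0.2  1. ] M [ 0.02  0.01 -0.07] gap1.002 gf0
[ 0.428  0.118  0.031  1.484 -0.    -2.278]
cam pos [0.53429894 0.17778297 0.51710351]
```

View pics/w1.png

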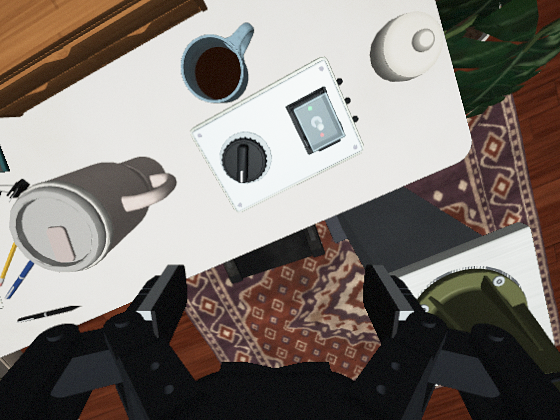

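The wrist view shows the cap at (245,157) and the guard at (318,122), with the bar nearly vertical in the image. I'll enlarge it to refine these.

```bash
python3 - <<'E'
import cv2
im=cv2.imread("pics/w1.png")[50:220,180:380]
cv2.imwrite("pics/c1.png",cv2.resize(im,None,fx=3.5,fy=3.5,interpolation=cv2.INTER_CUBIC))
E
```

```text
(no output)
```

View pics/c1.png

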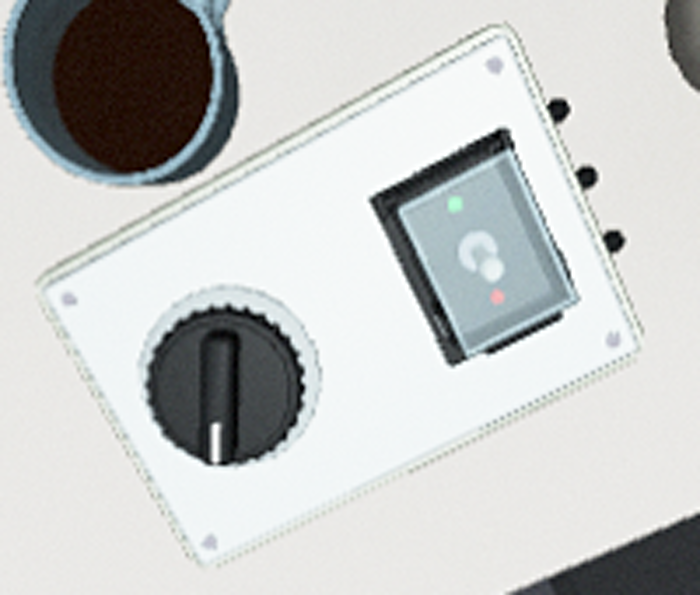

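```bash
python3 - <<'E'
from h import *
import pickle; c=pickle.load(open("pics/w1.pkl","rb")); d=np.load("pics/w1.npy")
f=lambda l:np.array(l)/3.5+[180,50]-.36
P=at_z("w",f([(69,299),(495,66),(209,542),(613,340)]),.09,c); v=(P[0]+P[2]-P[1]-P[3])/2; u=(P[0]+P[1]-P[2]-P[3])/2
print(P.mean(0),np.arctan2(-v[0],v[1]),np.arctan2(u[1],u[0]),np.linalg.norm(v),np.linalg.norm(u))
b=at_z("w",f([(219,463),(221,330)]),.145,c); e=b[1]-b[0]; print(b,b.mean(0),np.arctan2(e[1],e[0]),"pred",W(0,.05,.145))
x=f([(219,396)])[0].round().astype(int); print(x,"bar top z",[(lambda o,r:(o+r[0]*d[y,x[0]])[2])(*ray("w",[(x[0],y)],c)) for y in range(x[1]-10,x[1]+14,4)])
print("deck z",[(lambda o,r:(o+r[0]*d[y,X])[2])(*ray("w",[(X,y)],c)) for X,y in((285,150),(290,165),(210,130))])
E
```

```text
[0.49180925 0.19308723 0.09      ] 0.03974917544117052 0.038993631207819665 0.18185540371328315 0.11135824627382579
[[0.47035132 0.25182572 0.145     ]
 [0.51159509 0.23019684 0.145     ]] [0.4909732  0.24101128 0.145     ] -0.48298877482973845 pred [0.48985057 0.24185798 0.145     ]
[242 163] bar top z [np.float64(0.14550768492717764), np.float64(0.14440329726128576), np.float64(0.14662918592532131), np.float64(0.1466934881158693), np.float64(0.14559788120991468), np.float64(0.1462675610552313)]
deck z [np.float64(0.08949882626374944), np.float64(0.08892922098230754), np.float64(0.08920629674064912)]
```

```bash
sed -i 's/^U=.*/U=np.array([.4919,.1925,0]); YAW=.040/' h.py; python3 - <<'E'
from h import *
y=-.47
robot.move_ptp(W(0,.05,.20),Q(y)); st("above")
robot.move_straight(W(0,.05,.122),velocity=.08); st("down")
robot.move_gripper(0.0,60); st("grip")
for i in range(3):
    y-=.3; p=W(0,.05,.122-.0015*.3*(i+1)); q=robot.solve_ik(p,Q(y)); robot.move_joints(q); st("y%.2f q6 %.2f"%(y,q[5]))
E
```

```text
above t5.05 [0.4902 0.2423 0.2009] F [ 0.9 -0.4  0.6] M [ 0.03 -0.03 -0.02] gap1.000 gf0
down t6.17 [0.4904 0.2427 0.1226] F [ 0.7 -0.6  0.3] M [ 0.04  0.01 -0.  ] gap0.998 gf0
grip t6.94 [0.4899 0.2424 0.122 ] F [-0.4  0.3  0.2] M [ 0.    0.02 -0.01] gap-0.000 gf0
y-0.77 q6 -1.91 t7.33 [0.4899 0.2425 0.1215] F [-0.7 -0.2  0.3] M [-0.01  0.02 -0.  ] gap0.001 gf0
y-1.07 q6 -1.61 t7.72 [0.4899 0.2425 0.1211] F [-0.3  1.  -0.2] M [ 0.01 -0.01 -0.  ] gap-0.001 gf0
y-1.37 q6 -1.31 t8.12 [0.4899 0.2425 0.1207] F [-0.6 -1.5 -0.7] M [ 0.01 -0.01  0.04] gap-0.001 gf0
```

```bash
python3 - <<'E'
from h import *
im,d=robot.get_image("wrist"); a=im
b,_=robot.get_image("scene")
cv2.imwrite("pics/w2.png",np.hstack([cv2.resize(a[60:400,80:480],(470,400)),cv2.resize(b[130:300,220:360],(329,400),interpolation=cv2.INTER_CUBIC)]))
E
```

```text
(no output)
```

View pics/w2.png

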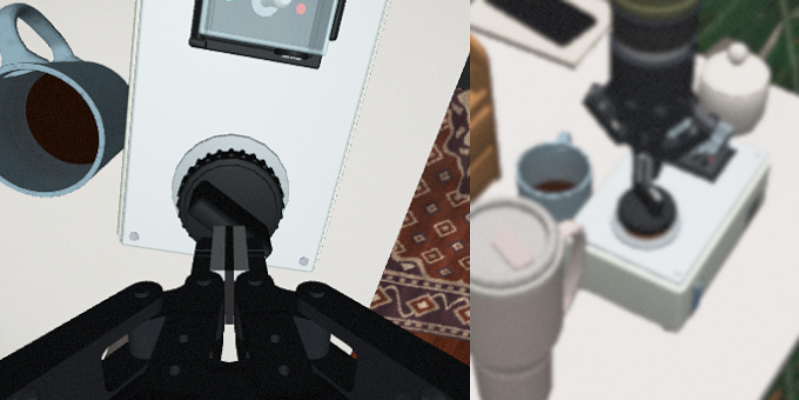

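The fingers shut without holding the bar: the tips sit at about (232,235) in the left pane, in front of or over a bar that hasn't turned. I'll check by projection and depth where the tips and bar really are.

```bash
python3 - <<'E'
from h import *
c=robot.calibration("wrist"); im,d=robot.get_image("wrist")
tcp=np.array(robot.current_eef_pos())
print("TCP px",proj("w",[tcp, tcp+[0,0,.019],W(0,.05,.1455)],c))
f=lambda u,v:(u*400/470+80, v*.85+60)
for n,uv in dict(tipL=(208,232),tipR=(255,232),tipLlow=(208,255),tipRlow=(255,255),barfar=(205,192),barmid=(232,212),barnear=(262,240),cap=(190,222),cap2=(262,195),deck=(150,180)).items():
    u,v=np.round(f(*uv)).astype(int); o,r=ray("w",[(u,v)],c); print(n,(u,v),(o+r[0]*d[v,u]).round(4))
print(proj("scene",[tcp,W(0,.05,.145)]),"->crop",(proj("scene",[tcp,W(0,.05,.145)])-[220,130])*2.35+[470,0])
E
```

```text
TCP px [[275.99556961 238.6119356 ]
 [276.14091283 252.26963933]
 [276.29226544 256.99942173]]
tipL (np.int64(257), np.int64(257)) [0.4991 0.2588 0.1181]
tipR (np.int64(297), np.int64(257)) [0.4777 0.2428 0.1401]
tipLlow (np.int64(257), np.int64(277)) [0.4998 0.2383 0.1765]
tipRlow (np.int64(297), np.int64(277)) [0.4821 0.2349 0.1761]
barfar (np.int64(254), np.int64(223)) [0.5055 0.2282 0.1379]
barmid (np.int64(277), np.int64(240)) [0.4908 0.2361 0.1371]
barnear (np.int64(303), np.int64(264)) [0.4743 0.2443 0.1443]
cap (np.int64(242), np.int64(249)) [0.5096 0.255  0.1185]
cap2 (np.int64(303), np.int64(226)) [0.4751 0.2312 0.1195]
deck (np.int64(208), np.int64(213)) [0.5388 0.2463 0.0897]
[[294.42032196 214.94310252]
 [294.73867955 207.81531248]] ->crop [[644.88775662 199.61629092]
 [645.63589695 182.86598434]]
```

```bash
python3 - <<'E'
from h import *
c=robot.calibration("wrist"); im,d=robot.get_image("wrist")
R=Ro.from_quat(robot.current_tool_rot(),scalar_first=True); t=np.array(robot.current_eef_pos())
def tab(u):
  for v in range(220,300,6):
    o,r=ray("w",[(u,v)],c); p=o+r[0]*d[v,u]; print(u,v,p.round(3),"tool",(R.inv().apply(p-t)*1000).round(0),im[v,u])
for u in (250,262,276,290): tab(u)
b=np.arange(215,340,4); 
for v in(290,310):
  o,r=ray("w",[(u,v) for u in b],c); print((R.inv().apply(o+r*d[v,b][:,None]-t)*1000).round(0).tolist())
E
```

```text
250 220 [0.508 0.229 0.133] tool [ 17. -15. -12.] [0 0 1]
250 226 [0.507 0.228 0.143] tool [ 17. -14. -22.] [13 11 11]
250 232 [0.507 0.231 0.145] tool [ 15. -14. -25.] [46 44 44]
250 238 [0.506 0.234 0.146] tool [ 11. -14. -25.] [45 46 41]
250 244 [0.505 0.238 0.145] tool [  8. -14. -25.] [40 38 33]
250 250 [0.505 0.254 0.12 ] tool [ -8. -17.   1.] [43 37 35]
250 256 [0.504 0.259 0.117] tool [-14. -17.   3.] [36 34 34]
250 262 [0.504 0.239 0.163] tool [  6. -13. -42.] [33 34 33]
250 268 [0.503 0.239 0.168] tool [  6. -13. -48.] [10  8 11]
250 274 [0.503 0.239 0.174] tool [  6. -12. -53.] [15 15 16]
250 280 [0.503 0.239 0.179] tool [  6. -12. -58.] [14  8 10]
250 286 [0.502 0.239 0.184] tool [  6. -11. -63.] [16 11  8]
250 292 [0.502 0.232 0.199] tool [ 13. -10. -78.] [11  7  5]
250 298 [0.502 0.232 0.202] tool [ 13. -10. -82.] [19 15 13]
262 220 [0.501 0.231 0.124] tool [14. -9. -4.] [15 13 11]
262 226 [0.501 0.231 0.134] tool [ 14.  -8. -13.] [9 3 0]
262 232 [0.5   0.231 0.142] tool [ 13.  -8. -21.] [8 9 6]
262 238 [0.5   0.233 0.145] tool [ 11.  -8. -25.] [33 34 30]
262 244 [0.499
[... 2931 characters left out ...]
 67.0, 123.0], [-58.0, 50.0, 32.0]]
[[11.0, -22.0, -87.0], [6.0, -22.0, -79.0], [6.0, -20.0, -80.0], [7.0, -19.0, -80.0], [6.0, -17.0, -80.0], [11.0, -15.0, -86.0], [11.0, -13.0, -86.0], [11.0, -12.0, -86.0], [11.0, -11.0, -86.0], [11.0, -9.0, -86.0], [12.0, -8.0, -87.0], [11.0, -6.0, -86.0], [12.0, -5.0, -87.0], [12.0, -4.0, -87.0], [1.0, -2.0, -72.0], [1.0, -1.0, -72.0], [6.0, 1.0, -79.0], [11.0, 2.0, -86.0], [11.0, 3.0, -86.0], [11.0, 5.0, -87.0], [11.0, 6.0, -86.0], [12.0, 8.0, -87.0], [11.0, 9.0, -86.0], [11.0, 10.0, -86.0], [12.0, 12.0, -87.0], [12.0, 13.0, -87.0], [6.0, 16.0, -80.0], [7.0, 17.0, -80.0], [6.0, 19.0, -79.0], [10.0, 19.0, -85.0], [11.0, 20.0, -86.0], [11.0, 22.0, -85.0]]
```

The depth shows the shut fingertips ending about 40 mm above the reported TCP, so they closed over the bar. I'll confirm that with the stored open-finger depth and a gentle touch on the bar.

```bash
python3 - <<'E'
from h import *
import pickle
c=pickle.load(open("pics/w1.pkl","rb")); d=np.load("pics/w1.npy"); R=Ro.from_euler('z',-.435)*Ro.from_euler('x',np.pi); t=np.array([.4613,.2103,.34])
def tip(d,c,R,t,c0,c1,r0):
    vs,us=np.mgrid[r0:330,c0:c1]; uv=np.c_[us.ravel(),vs.ravel()]; o,r=ray("w",uv,c); D=d[vs,us].ravel()
    p=R.inv().apply(o+r*D[:,None]-t)*1000; m=(D>.02)&(p[:,2]<20)&(p[:,2]>-120)&(abs(p[:,1])<62)&(abs(p[:,0])<16); q=p[m]; i=np.argsort(-q[:,2])[:6]; print(q[i].round(0).tolist())
tip(d,c,R,t,130,200,250); tip(d,c,R,t,360,420,250)
st("before"); z=robot.current_eef_pos()[2]
p=np.array(robot.current_eef_pos())
for k in range(14):
    z-=.002; robot.move_straight([p[0],p[1],z],velocity=.03); F=robot.current_contact_force()[2]; print(round(z,4),round(F,1),end='; ')
    if abs(F)>5: break
st("touch")
E
```

```text
[[1.0, -45.0, -47.0], [-0.0, -45.0, -47.0], [3.0, -44.0, -47.0], [6.0, -44.0, -47.0], [2.0, -44.0, -47.0], [-3.0, -44.0, -48.0]]
[[-3.0, 42.0, -47.0], [7.0, 42.0, -47.0], [6.0, 42.0, -47.0], [-3.0, 42.0, -48.0], [3.0, 41.0, -48.0], [-2.0, 41.0, -48.0]]
before t8.32 [0.4899 0.2425 0.1207] F [1.1 1.2 0.3] M [-0.03  0.03  0.05] gap-0.000 gf0
0.1187 0.8; 0.1167 -0.0; 0.1147 0.7; 0.1127 0.2; 0.1107 3.7; 0.1087 15.4; touch t9.82 [0.4908 0.2429 0.1108] F [-4.4 -1.8 15.4] M [-0.44  0.83 -0.01] gap0.000 gf8
```

```bash
echo 'T=np.array([0,0,-.035])  # shut fingertips really lie 35 mm above the reported TCP' >> h.py; python3 - <<'E'
from h import *
y=-.47; C=W(0,.05,0)
robot.move_straight(C+[0,0,.20]+T); robot.move_gripper(1.0,60)
robot.move_ptp(C+[0,0,.185]+T,Q(y)); st("above")
robot.move_straight(C+[0,0,.122]+T,velocity=.08); st("down")
robot.move_gripper(0.0,60); st("grip")
if robot.current_finger_gap()>.05:
  for i in range(3):
    y-=.3; q=robot.solve_ik(C+[0,0,.122-.0015*.3*(i+1)]+T,Q(y)); robot.move_joints(q); st("y%.2f q6 %.2f"%(y,q[5]))
E
```

```text
above t11.99 [0.49   0.2425 0.1501] F [ 0.4 -0.1 -0.4] M [ 0.07  0.01 -0.02] gap0.999 gf0
down t12.93 [0.4903 0.2427 0.0875] F [0.8 0.7 0.7] M [ 0.02 -0.01  0.01] gap1.003 gf0
grip t13.60 [0.4898 0.2421 0.0872] F [-2.2 -2.1  4.2] M [-0.42  0.33 -0.07] gap0.120 gf62
y-0.77 q6 -1.91 t13.99 [0.4898 0.242  0.0868] F [-1.4 -3.3  6.1] M [-0.72  0.47  0.02] gap0.128 gf63
y-1.07 q6 -1.61 t14.38 [0.4897 0.2419 0.0863] F [-1.8 -3.2  6.8] M [-0.79  0.45  0.05] gap0.125 gf63
y-1.37 q6 -1.31 t14.78 [0.4896 0.2419 0.0858] F [-2.4 -3.7  6.3] M [-0.84  0.54 -0.03] gap0.126 gf63
```

```bash
python3 - <<'E'
from h import *
a,_=robot.get_image("wrist"); b,_=robot.get_image("scene"); print(np.round(robot.current_tau(),2))
cv2.imwrite("pics/w3.png",np.hstack([cv2.resize(a[140:340,160:395],(470,400),interpolation=cv2.INTER_CUBIC),cv2.resize(b[150:270,245:344],(329,400),interpolation=cv2.INTER_CUBIC)]))
E
```

```text
[ 1.110e+00 -4.645e+01  3.115e+01 -1.790e+00  7.300e-01  4.000e-02]
```

View pics/w3.png

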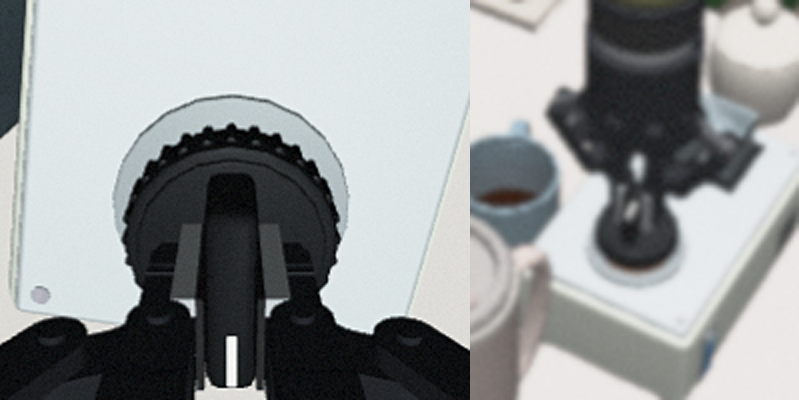

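The bar is aligned between the pads with its stripe at the near end, so it is turning with the tool. I'll carry on until I see the ratchet torque.

```bash
python3 - <<'E'
from h import *
y=-1.37; C=W(0,.05,0); z=.122-.00135
for i in range(17):
    y-=.15
    if y>-2.5: z-=.000225
    q=robot.solve_ik(C+[0,0,z]+T,Q(y)); assert q[5]<3.1
    robot.move_joints(q); F=robot.current_contact_force(); M=robot.current_torque()
    print("y%.2f q6 %.2f Fz %.1f M %s tau6 %.3f gap %.3f t%.1f"%(y,q[5],F[2],np.round(M,2),robot.current_tau()[5],robot.current_finger_gap(),robot.current_time()))
E
```

```text
y-1.52 q6 -1.16 Fz 5.7 M [-0.86  0.56  0.03] tau6 0.175 gap 0.123 t15.1
y-1.67 q6 -1.01 Fz 6.2 M [-0.85  0.6   0.07] tau6 0.222 gap 0.126 t15.4
y-1.82 q6 -0.86 Fz 7.3 M [-0.89  0.65  0.08] tau6 0.255 gap 0.127 t15.7
y-1.97 q6 -0.71 Fz 6.4 M [-0.92  0.76  0.07] tau6 0.214 gap 0.125 t15.9
y-2.12 q6 -0.56 Fz 6.9 M [-0.78  0.79  0.05] tau6 0.196 gap 0.131 t16.2
y-2.27 q6 -0.41 Fz 6.8 M [-0.81  0.74  0.02] tau6 0.154 gap 0.128 t16.5
y-2.42 q6 -0.26 Fz 7.9 M [-0.85  0.83  0.07] tau6 0.224 gap 0.123 t16.7
y-2.57 q6 -0.11 Fz 6.4 M [-0.85  0.76  0.11] tau6 0.254 gap 0.131 t17.0
y-2.72 q6 0.04 Fz 5.3 M [-0.85  0.91  0.04] tau6 0.226 gap 0.125 t17.3
y-2.87 q6 0.19 Fz 4.9 M [-0.88  0.86  0.2 ] tau6 0.320 gap 0.132 t17.5
y-3.02 q6 0.34 Fz 5.0 M [-0.73  1.12 -0.19] tau6 0.026 gap 0.123 t17.8
y-3.17 q6 0.49 Fz 3.8 M [-0.76  1.01  0.05] tau6 0.178 gap 0.126 t18.1
y-3.32 q6 0.64 Fz 4.9 M [-0.75  1.03  0.22] tau6 0.348 gap 0.124 t18.3
y-3.47 q6 0.79 Fz 5.4 M [-0.65  1.07 -0.13] tau6 0.019 gap 0.126 t18.6
y-3.62 q6 0.94 Fz 4.5 M [-0.62  1.02  0.16] tau6 0.341 gap 0.128 t18.9
y-3.77 q6 1.09 Fz 3.7 M [-0.69  1.16  0.24] tau6 0.403 gap 0.126 t19.1
y-3.92 q6 1.24 Fz 3.9 M [-0.53  1.14 -0.14] tau6 0.055 gap 0.126 t19.4
```

Torque rises and drops about every 0.4 rad, which makes three clear clicks. I'll wind on slightly to seat the sleeve, let go, and move to the guard.

```bash
cat >> h.py <<'E'
def G(th,dz=.007-.023):  # nominal-tip position for guard angle th
    a=np.arctan2(18,47)+th; r=.0503
    return W(.031-r*np.cos(a),-.057,.095+r*np.sin(a)+dz)+T
E
python3 - <<'E'
from h import *
C=W(0,.05,0); y=-3.92-.2; z=.122-.00135-.000225*7
robot.move_joints(robot.solve_ik(C+[0,0,z]+T,Q(y))); print(np.round(robot.current_torque(),2))
robot.move_gripper(1.0); robot.move_straight(C+[0,0,.21]+T); st("up")
g=G(0); a=g.copy(); a[2]=.17-.035
robot.move_ptp(a,Q(YAW-np.pi)); st("over guard"); print(np.round(robot.current_q(),2))
im,d=robot.get_image("wrist"); cv2.imwrite("pics/w4.png",np.hstack([im[100:400,60:500],cv2.resize(robot.get_image("top")[0][180:280,250:370],(360,300))]))
import pickle; pickle.dump(robot.calibration("wrist"),open("pics/w4.pkl","wb"))
E
```

```text
[-0.58  1.21  0.12]
up t21.18 [0.4895 0.2423 0.1742] F [-0.2 -0.2 -1. ] M [-0.03  0.04  0.04] gap1.001 gf0
over guard t22.29 [0.478  0.135  0.1346] F [-0.7  0.5  0.9] M [-0.01 -0.07  0.01] gap0.999 gf0
[ 0.28  0.16 -0.39  1.02  0.    0.24]
```

View pics/w4.png

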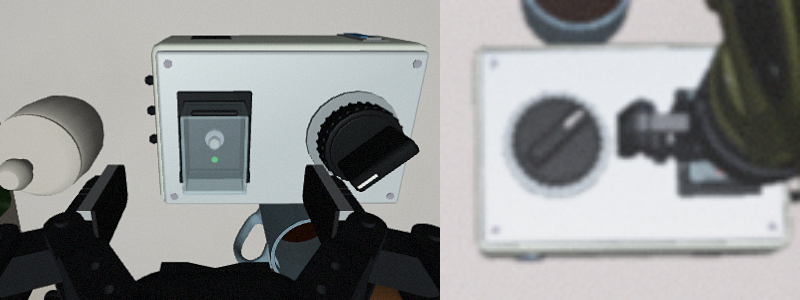

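The guard sits centred between the open fingers (guard centre about column 214, finger midpoint about 215), and the cap is clear to the right. Next I'll descend, grip the pads and swing the guard open.

```bash
python3 - <<'E'
from h import *
robot.move_straight(G(0),velocity=.08); st("down")
robot.move_gripper(0.0,25); st("grip")
g=robot.current_finger_gap()
if .5<g<.66 and np.linalg.norm(robot.current_contact_force())<15:
    for th in np.arange(.15,1.501,.15):
        robot.move_straight(G(th),velocity=.06); st("th%.2f"%th)
        if np.linalg.norm(robot.current_contact_force())>25: break
E
```

```text
down t23.46 [0.4787 0.135  0.0625] F [0.4 0.2 0.2] M [ 0.01 -0.05  0.01] gap1.000 gf0
grip t23.88 [0.4785 0.1347 0.0625] F [-1.3 -1.2  4.9] M [-0.41  0.26  0.1 ] gap0.568 gf29
th0.15 t24.16 [0.4812 0.1348 0.0687] F [-0.3 -3.2  0.1] M [-0.38  0.2   0.06] gap0.569 gf28
th0.30 t24.43 [0.4853 0.135  0.0751] F [-1.8 -1.3 -0.7] M [-0.55  0.49  0.09] gap0.565 gf28
th0.45 t24.71 [0.4907 0.1352 0.0809] F [-3.4 -2.9  0.6] M [-0.67  0.81  0.01] gap0.565 gf27
th0.60 t24.98 [0.4971 0.1355 0.0859] F [-2.8 -3.8  0.9] M [-0.8   0.9  -0.03] gap0.566 gf27
th0.75 t25.26 [0.5038 0.1358 0.0896] F [-2.8 -3.4 -0.1] M [-0.82  0.7   0.08] gap0.569 gf27
th0.90 t25.53 [0.5106 0.136  0.0923] F [-2.4 -4.4  0. ] M [-0.85  0.62  0.04] gap0.564 gf27
th1.05 t25.81 [0.5179 0.1363 0.0939] F [-2.4 -4.7  0.3] M [-0.88  0.57  0.04] gap0.567 gf27
th1.20 t26.08 [0.5254 0.1366 0.0945] F [-2.  -4.5  0.8] M [-0.87  0.59  0.04] gap0.566 gf26
th1.35 t26.36 [0.5331 0.1369 0.0941] F [-1.2 -4.7  0.5] M [-0.96  0.54  0.  ] gap0.565 gf26
th1.50 t26.63 [0.5406 0.1373 0.0926] F [-1.3 -4.8  2.4] M [-1.    0.42  0.03] gap0.564 gf26
```

```bash
python3 - <<'E'
from h import *
robot.move_gripper(1.0)
p=np.array(robot.current_eef_pos()); robot.move_straight(p+[0,0,.075]); st("up")
S=lambda x,z: W(x,-.057,.09+z)+T
robot.move_straight(S(-.038,.10)); robot.move_gripper(0.0,25)
robot.move_straight(S(-.038,.025),velocity=.1); st("front")
for x in np.arange(-.026,-.0095,.002):
    robot.move_straight(S(x,.025),velocity=.04); F=robot.current_contact_force(); print(round(x,3),np.round(F,1))
    if np.linalg.norm(F)>20: break
robot.move_straight(S(-.038,.025)); robot.move_straight(S(-.045,.12)); st("back")
a=robot.get_image("wrist")[0]; cv2.imwrite("pics/w5.png",np.hstack([a[60:360,80:480],cv2.resize(robot.get_image("scene")[0][150:270,255:375],(300,300),interpolation=cv2.INTER_CUBIC)]))
E
```

```text
up t27.74 [0.5397 0.1377 0.1666] F [-0.3  0.1 -0.3] M [ 0.02  0.01 -0.01] gap1.003 gf0
front t30.12 [0.4567 0.1342 0.0805] F [-0.   0.1  0.8] M [-0.03  0.    0.03] gap0.003 gf0
-0.026 [-0.3  0.3  0.5]
-0.024 [ 0.4 -0.4 -0.4]
-0.022 [-0.3  0.1 -0.2]
-0.02 [-3.1 -1.2  1.9]
-0.018 [-4.8 -0.5  4.7]
-0.016 [-5.5  0.8  4.5]
-0.014 [-6.1 -0.3  4.3]
-0.012 [ 0.6  0.2 -0.5]
-0.01 [-1.6 -1.1  1. ]
back t33.69 [0.4491 0.1336 0.1743] F [0.  0.6 0.1] M [0.04 0.   0.02] gap0.005 gf0
```

View pics/w5.png

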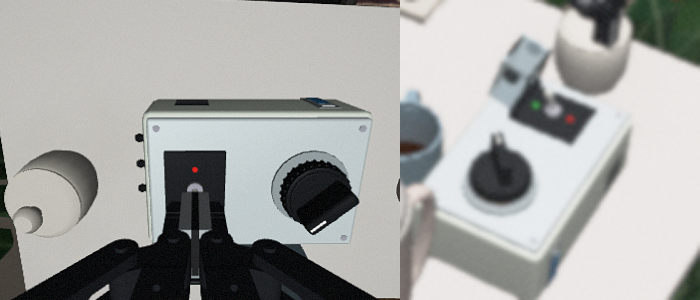

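The red dot is now clear of the lever, which leans towards the green dot. The force also dropped at the snap, and the guard stands open. Now I'll regrasp the guard and shut it.

```bash
python3 - <<'E'
from h import *
robot.move_gripper(1.0)
g=G(1.5); robot.move_straight(g+[0,0,.075]); robot.move_straight(g,velocity=.1); st("down")
robot.move_gripper(0.0,25); st("grip")
if .5<robot.current_finger_gap()<.66:
    for th in list(np.arange(1.35,.01,-.15))+[0,-.04]:
        robot.move_straight(G(th),velocity=.06); F=robot.current_contact_force(); print(round(th,2),np.round(F,1),round(robot.current_finger_gap(),3))
        if np.linalg.norm(F)>25: break
    robot.move_gripper(1.0); st("open")
    p=np.array(robot.current_eef_pos()); robot.move_straight(p+[0,0,.09])
    # press the roof near its front, gently, shut fingers
    robot.move_gripper(0.0)
    for z in np.arange(.050,.030,-.002):
        robot.move_straight(W(-.016,-.057,.09+z)+T,velocity=.06); F=robot.current_contact_force()
        if F[2]>6: break
    st("press z%.3f"%z)
    p=np.array(robot.current_eef_pos()); robot.move_straight(p+[0,0,.10]); robot.move_straight(p+[-.06,0,.14]); st("clear")
    a=robot.get_image("wrist")[0]; b=robot.get_image("scene")[0]; t=robot.get_image("top")[0]
    cv2.imwrite("pics/w6.png",np.hstack([a[60:360,80:480],cv2.resize(b[130:290,220:380],(300,300),interpolation=cv2.INTER_CUBIC)])); cv2.imwrite("pics/top6.png",t)
E
```

```text
down t36.23 [0.5402 0.1375 0.0928] F [-0.4 -0.1  0.3] M [ 0.01 -0.    0.06] gap1.003 gf0
grip t36.66 [0.5404 0.1372 0.0928] F [-1.3 -2.   4.7] M [-0.34  0.01  0.02] gap0.563 gf26
1.35 [ 2.3 -3.   1.7] 0.563
1.2 [ 1.9 -3.   1.1] 0.564
1.05 [ 2.6 -2.1  1.7] 0.564
0.9 [ 2.5 -3.3  1.2] 0.562
0.75 [ 3.5 -4.   1.2] 0.564
0.6 [ 2.5 -4.3  1.5] 0.562
0.45 [ 1.9 -5.1  1.9] 0.563
0.3 [ 3.1 -4.3  1.7] 0.569
0.15 [ 2.4 -4.5  0.5] 0.563
0 [ 0.8 -4.   3.4] 0.564
-0.04 [-2.3 -5.5 17. ] 0.566
open t40.12 [0.477  0.1351 0.0597] F [-0.7 -0.3  0.4] M [ 0.02  0.   -0.02] gap1.000 gf0
press z0.038 t44.02 [0.4785 0.135  0.0936] F [-1.1  0.2  6.1] M [-0.07  0.36  0.06] gap-0.000 gf3
clear t45.48 [0.4188 0.135  0.2332] F [ 0.3  0.  -0.1] M [-0.03 -0.    0.01] gap-0.003 gf0
```

View pics/w6.png

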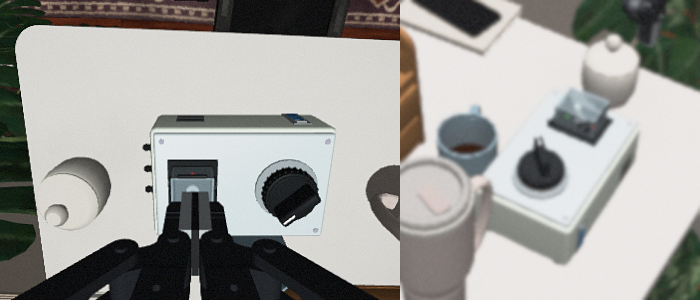

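The guard is shut (the roof resisted at deck +38 mm), the orange ring is hidden, and the mug, jar and tumbler are still standing where they were. Handing in.

```bash
python3 -c "
from workcell import robot
print(robot.close_job())"
```

```text
the job is handed in; nothing more can be done
None
```

The job is handed in with no verdict returned: the cap is tight after three ratchet clicks, the pump switch is on, the guard is fully shut, and the tumbler, mug and jar were not touched, at about 45 s of the 72 s allowed.

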